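# Tension the chainsaw's chain by four clicks

### The arm

A 6-joint arm with a two-finger parallel gripper is mounted at the origin on the work surface. World frame = base frame: x ahead of the robot, y to its left, z up, the work surface at z = 0. Lengths are in m, angles in degrees, forces in N, time in s.
With the tool pointing down it reaches from about 0.3 to 0.75 m from the base axis. Payload 8.5 kg.
Tool frame: the origin (TCP) lies at the very end of the fingers, on their centre line; the grasp point (between the pads) lies 19 mm behind it (env.pinch_z is the distance from the TCP to the grasp point, in m); z points along the fingers, y is the line along which they close (so a half turn about z gives the same grasp; the last joint's range is limited). The gripper opens to 85 mm and grips with 20 to 120 N. Pads are 22 mm wide; open, the fingers measure 114 mm over their backs; the gripper's body (76 mm by 85 mm) begins 54 mm behind the grasp point. The pads swing forward as they close: fully open they stand 13 mm farther back than shut.
Start: joints at [-87.508, 21.807, 74.336, -0, 83.858, -12.336], TCP at [0.141, -0.532, 0.231] pointing down, gripper open.
Joint ranges: [-178.18, 178.18], [-50.72, 133.34], [12.68, 142.11], [-81.47, 261.47], [9.98, 163.14], [-165.26, 165.26]. Speed limits (degrees/s): [136.94, 136.94, 180, 180, 180, 180].

### API

Orientations are given as a 3x3 rotation matrix whose columns are the frame's x, y, z axes.
In Python, from rig import env, viewer gives the robot as it stands.
- The arm moves only by the tool drive_tool, never from a script. Its argument "series" is a list of rows, each a list of 3 entries, a list of its own where there are three numbers: the shift along the tool's x, y, z in m, then the turn about the tool's z in degrees, then the finger opening in m, from 0 to 0.0854. A call has 1 to 20 rows; each row is the pose to reach, as a shift and turn from the pose commanded when the call began, along the tool's axes at that moment; what a row does not reach only later rows make up. A row lasts 1/10 s, in which the tool goes at most 50 mm and 8.59 degrees, less where a joint would pass 70% of its speed; a pose out of reach is approached as far as the arm can. A call with a gripper value outside its range is refused whole. The fingers move at their own pace and stop on an object; "newtons" is the grip in N (left out, the last holds). Time passes only in rows, so rows that repeat a pose let the fingers close. It gives the time, the measured TCP pose, the force, the opening and the grip force at its end, in the units of the state.
- env.observe(): the state, without advancing time (a new reading comes with each control period).
- viewer.get_image(name): name is "scene" or "top" or "wrist"; returns a dict with "img" (420x560x3 uint8, red, green, blue), "depth" (420x560 float32, m along the optical axis (not along the pixel's ray), 0 where there is no reading), "camera_matrix" (3x3 intrinsics, pixels), "rvec" (rotation vector, rad) and "tvec" (3), from world to camera coordinates, as OpenCV has them. Camera axes: x right, y down, z forward; pixel columns grow to the right and rows downward; lengths in m; the calibration is good to about 2 mm. A picture is of the moment at which its call begins.
- env.close_job(): hands the job in; it is judged then, once.
The state is a dict: "time_s": time; "q": joint angles; "qvel": joint speeds; "joint_efforts": joint torques, N m; "position": TCP position; "tool_rot": TCP orientation; "ft_force": force on the tool from outside, world axes, zero at the start; "wrist_torque": the same for the moment, N m; "grip_width": finger opening in m; "gripper_force": force on a finger pad.
Only numpy, scipy, OpenCV 4.12 (cv2) and the standard library are available. Lean on these libraries where they do the work, as an engineer would, in place of code of your own. Each camera call takes 0.05 s, during which the arm holds its last target. There are 200 camera calls.

### The job

The ear muffs have been left standing over the chainsaw's tension dial: hang them astride the pipe rail, one cup on each side, and leave them hanging there clear of everything else. Then tighten the chain by turning the tension dial clockwise exactly four clicks from where it stands, without overrunning, and let it rest in its click. Leave the oil bottle, the blue tub and the wrench where they are.

Things in the scene. Friction and masses are not known exactly. Their poses are not given: they have to be found in the camera images.
- saw: Cordless chainsaw, orange and black, lying on its left side, immovable. Origin on the bench under the tension dial's axis; x to the guide bar's nose, y to the saw's top side, z up. Black clutch cover on top, flat, 118 mm above the bench, x = -125 to 115 mm, y = -60 to 60 mm. Orange housing behind it to x = -220 mm, y = -85 to 96 mm, under 121 mm high. Rear handle to x = -340 mm, 70 mm high.
- guard_top (a point): Middle of the top edge of the saw's black hand guard, 112 mm above the bench. Guard and front handle fill saw x = -65 to 60 mm, y = 60 to 148 mm, up to that height. The guide bar with its chain runs ahead of the cover to saw x = 365 mm, 66 mm wide, 85 mm high.
- dial (a joint): Turn of the tension dial in rad, growing clockwise seen from above (tightening). Click-stops every 30 degrees (0.5236 rad, at whole multiples) hold it with a peak of about 0.12 N m; let go off a stop, it snaps to the nearest one within 0.2 s. It starts at stop 0, 1, 2 or 3 and travels from about -0.1 to 4.6 rad.
- dial_centre (a point): On the vertical axis of the tension dial, at the top of its grip bar, 156 mm above the bench. The dial: a grey disc, 84 mm diameter, its top 129 mm above the bench, with a straight yellow grip bar across its whole diameter, 80 mm long, 16 mm wide, 27 mm higher than the disc. Twelve white ticks on the cover round it show the clicks.
- dial_mark (a point): Point at the top of the red-painted end of the grip bar, 34 mm from the axis; from dial_centre to dial_mark is the direction of the bar.
- muffs: Ear muffs, about 0.26 kg, at first standing upright on the clutch cover astride the dial. Origin midway between the cups' undersides; x along the headband from cup to cup, y across the band, z up. Green cups with black cushions, each 36 mm thick in x (from 57 to 93 mm either side), 78 mm in y, 90 mm high. Two-wire steel headband up to a black pad at the crown, overall height 164 mm.
- muffs_pad (a point): Centre of the top of the headband's pad, 164 mm above the cups' undersides. The pad is a flat bar 72 mm long (muffs x), 30 mm wide (muffs y) and 14 mm thick: pinch it by its 30 mm width from above. Its underside lies 150 mm above the cups' undersides.
- cup_a (a point): Centre of one cup, 75 mm along muffs +x and 45 mm above its underside.
- cup_b (a point): Centre of the other cup, 75 mm along muffs -x and 45 mm above its underside.
- rail: Fixed galvanised pipe rail standing on the bench. Origin on the bench below the middle of its bar; the bar runs along its y, 25 mm in diameter, top 175 mm above the bench, between posts at y = -200 and 200 mm (post feet 72 mm in diameter).
- rail_mid (a point): Middle of the rail's bar, on its centre line, 162.5 mm above the bench.
- oil: Yellow chain-oil bottle, 84 mm in diameter, 240 mm tall, upright, origin under its centre; to be left alone.
- tub: Blue grease tub with white lid, 76 mm in diameter, 88 mm high, origin under its centre, beside the rail on its -x side, where it may be in the way of a hanging cup; to be left alone.
- wrench: Steel wrench 170 mm long lying flat beside the rail on its +x side, origin under its middle, its length along its x; to be left alone.
Mind the look-alikes: they are no part of the job. There is more than one size of the muffs; the one meant has the size given above.

How it is judged:
By the outcome, as a careful person would: the job done as asked, in the order asked, and still so for the second after the job is handed in, with the robot touching nothing.
It also fails if it takes over 67 s, if anything falls off the work surface, if the arm or the gripper's body presses on something with over 40 N, if the wrist force passes 120 N, or if a joint passes its speed limit or range.

## Working session

There is one attempt and no reset: what is moved stays moved. The work goes in short steps, Python scripts to look and compute and a tool call to move; the robot and the scene stay as the last step left them, time stands still between calls to the robot, and variables do not carry over. Pictures are saved under pics/ and viewed, at most 10 in all, crops included, and the job is handed in when it is done.

Besides the shell and the picture viewer there is one more tool, called after "Request:" as a command line: name --argument value ..., lists and objects as JSON in quotes. drive_tool: Moves the arm, as the interface text tells. Its arguments: {"type":"object","properties":{"series":{"type":"array"},"newtons":{"type":"number"}},"required":["series"]}

```bash
mkdir -p pics; ls
cat > h.py <<'E'
import numpy as np,cv2
from rig import env,viewer
def shot(n):
    d=viewer.get_image(n); d['R']=cv2.Rodrigues(np.array(d['rvec'],float))[0]; d['t']=np.array(d['tvec'],float).reshape(3); return d
def xyz(d):
    h,w=d['depth'].shape; K=d['camera_matrix']; u,v=np.meshgrid(np.arange(w),np.arange(h)); z=d['depth']
    P=np.stack([(u-K[0,2])/K[0,0]*z,(v-K[1,2])/K[1,1]*z,z],-1)
    return (P-d['t'])@d['R']
def save(n,img): cv2.imwrite('pics/'+n+'.png',cv2.cvtColor(img,cv2.COLOR_RGB2BGR))
E
python3 - <<'E'
from h import *
for n in('scene','top'):
    d=shot(n); save(n+'0',d['img']); np.savez('/tmp/'+n+'0',P=xyz(d),**{k:np.array(v) for k,v in d.items()})
    print(n,(-d['R'].T@d['t']).round(3),d['camera_matrix'].tolist())
print(env.observe())
E
```

```text
pics
scene [1.049 0.781 0.855] [[393.84268516469274, 0.0, 278.67627005297345], [0.0, 393.84268516469274, 210.17365680658102], [0.0, 0.0, 1.0]]
top [ 0.172 -0.105  1.827] [[520.9699489333403, 0.0, 283.4933411390707], [0.0, 520.9699489333403, 207.24644470417954], [0.0, 0.0, 1.0]]
{'time_s': 0.1, 'q': array([-8.75071194e+01,  2.18378299e+01,  7.43793813e+01,  5.27564729e-04,
        8.38572228e+01, -1.23336041e+01]), 'qvel': array([ 0.01776332, -0.02391877, -0.19103447, -0.08346622,  0.08709225,
        0.01142993]), 'joint_efforts': array([ 5.17532011e-03, -4.49219513e+01, -2.31657887e+01, -1.27717572e-04,
        3.63538202e-03,  8.05043328e-06]), 'position': array([ 0.14074978, -0.5314194 ,  0.23077301]), 'tool_rot': array([[ 9.66705467e-01,  2.55891652e-01, -4.73592869e-05],
       [ 2.55891496e-01, -9.66704638e-01,  1.29828760e-03],
       [ 2.86438516e-04, -1.26718056e-03, -9.99999156e-01]]), 'ft_force': array([0.78872146, 0.60185112, 0.11820673]), 'wrist_torque': array([ 0.03178153, -0.03372984,  0.03516657]), 'gripper_force': 0.0, 'grip_width': 0.08481630549925943}
```

View pics/scene0.png

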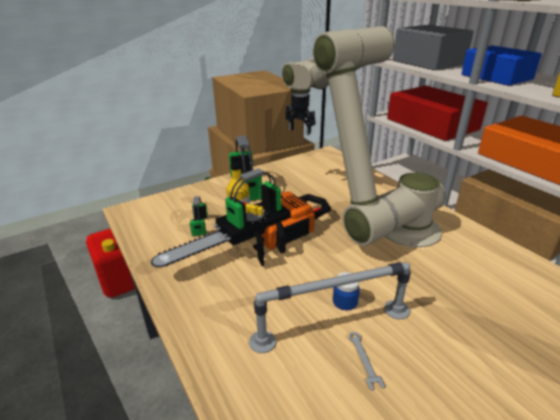

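View pics/top0.png

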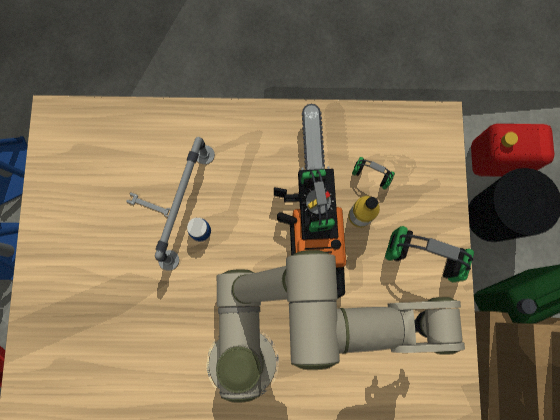

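Scene: the target muffs stand over the dial (top ≈(318,195)), there are decoy muffs at (373,172) and (430,250), the rail runs from (200,145) to (160,250), and the tub is at (199,229). Next I'll zoom in and get depth-based numbers.

Run:
```python
from h import *
T=np.load('/tmp/top0.npz');S=np.load('/tmp/scene0.npz')
a=cv2.resize(T['img'][160:245,270:350],None,fx=5,fy=5,interpolation=cv2.INTER_CUBIC)
b=cv2.resize(S['img'][130:260,190:300],None,fx=3.5,fy=3.27,interpolation=cv2.INTER_CUBIC)
save('crop1',np.hstack([a,b]))
def rep(nm,P,I,m):
    q=P[m]
    if len(q)<5: print(nm,len(q));return
    c=q.mean(0); w,v=np.linalg.eigh(np.cov((q-c)[:,:2].T)); s=(q-c)[:,:2]@v
    print(nm,len(q),'med',np.median(q,0).round(3),'mid',(c[:2]+v@((s.max(0)+s.min(0))/2)).round(3),'ext',np.ptp(s,axis=0).round(3),'ax',v[:,1].round(3),'z',q[:,2].min().round(3),q[:,2].max().round(3))
for nm,D in(('top',T),('scene',S)):
    P=D['P'];I=D['img'].astype(int);hsv=cv2.cvtColor(D['img'],cv2.COLOR_RGB2HSV)
    x,y,z=P[...,0],P[...,1],P[...,2]; ok=(D['depth']>0)
    near=ok&(abs(x-.47)<.2)&(y<.1)&(y>-.15)
    H,Sa=hsv[...,0],hsv[...,1]
    g=(H>45)&(H<85)&(Sa>100)
    for lo,hi in((.255,.30),):
        rep(nm+' pad',P,I,near&(z>lo)&(z<hi))
    rep(nm+' green',P,I,near&g&(z>.1)&(z<.24))
    rep(nm+' orange',P,I,ok&(H<14)&(Sa>150)&(z>.09)&(z<.14)&(y>-.3)&(y<.1))
    rail=ok&(z>.14)&(z<.19)&(y>.12)&(y<.5)&(x>.15)&(x<.75)
    rep(nm+' rail',P,I,rail)
    rep(nm+' tub',P,I,ok&(z>.07)&(z<.1)&(y>.1)&(y<.4)&(x>.2)&(x<.6))
    rep(nm+' oil',P,I,ok&(z>.15)&(z<.26)&(H>20)&(H<35)&(Sa>120)&(y<-.07)&(x>.3))
for uv in((193,317),(185,316),(205,319),(146,198),(254,160),(205,131),(212,165),(192,280),(218,288),(110,311)):
    print(uv,T['P'][uv].round(3))
```

```text
top pad 9 med [ 0.274 -0.025  0.276] mid [ 0.274 -0.023] ext [0.006 0.023] ax [-0.328  0.945] z 0.26 0.292
top green 0
top orange 467 med [ 0.393 -0.232  0.113] mid [ 0.455 -0.251] ext [0.226 0.183] ax [0.525 0.851] z 0.09 0.128
top rail 1090 med [0.523 0.21  0.172] mid [0.535 0.209] ext [0.035 0.432] ax [-0.961  0.277] z 0.14 0.187
top tub 324 med [0.444 0.158 0.087] mid [0.401 0.199] ext [0.065 0.187] ax [-0.739  0.673] z 0.071 0.1
top oil 405 med [ 0.496 -0.392  0.165] mid [ 0.504 -0.323] ext [0.122 0.246] ax [0.147 0.989] z 0.15 0.246
scene pad 180 med [ 0.279 -0.036  0.278] mid [ 0.276 -0.041] ext [0.015 0.067] ax [-0.149  0.989] z 0.255 0.3
scene green 0
scene orange 1302 med [-0.665 -0.154  0.113] mid [-0.082 -0.152] ext [0.307 1.254] ax [-0.986  0.164] z 0.09 0.14
scene rail 1758 med [0.559 0.21  0.17 ] mid [0.536 0.213] ext [0.033 0.432] ax [-0.961  0.275] z 0.141 0.182
scene tub 235 med [0.446 0.187 0.086] mid [0.401 0.205] ext [0.067 0.188] ax [-0.726  0.688] z 0.07 0.099
scene oil 373 med [ 0.524 -0.382  0.177] mid [ 0.538 -0.302] ext [0.108 0.235] ax [0.301 0.954] z 0.15 0.259
(193, 317) [ 0.523 -0.232  0.287]
(185, 316) [ 0.549 -0.229  0.286]
(205, 319) [ 0.488 -0.239  0.281]
(146, 198) [0.706 0.152 0.167]
(254, 160) [0.345 0.257 0.174]
(205, 131) [0.536 0.406 0.006]
(212, 165) [0.512 0.285 0.005]
(192, 280) [ 0.568 -0.122  0.098]
(218, 288) [ 0.478 -0.149  0.104]
(110, 311) [ 0.873 -0.229  0.079]
```

View pics/crop1.png

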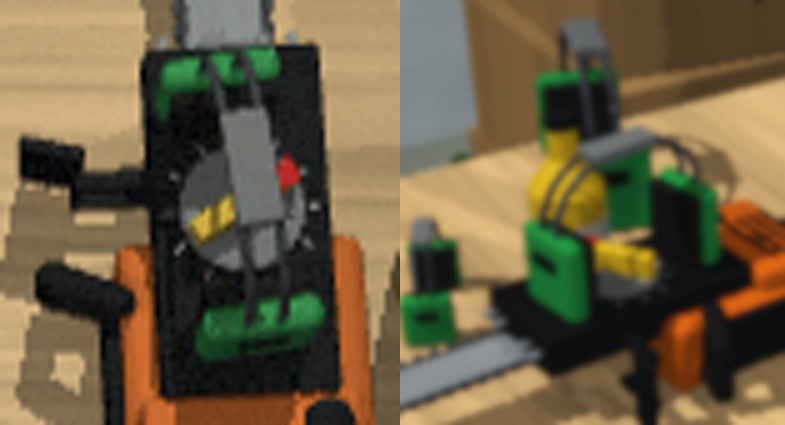

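The crop shows the target pad along roughly world +x at top-crop (250,165), and the dial's red end at (289,172) and yellow end at (212,218), so the bar lies diagonally. Now a refined measurement from both views.

Run:
```python
from h import *
T=np.load('/tmp/top0.npz');S=np.load('/tmp/scene0.npz')
def rep(nm,P,m):
    q=P[m]
    if len(q)<5: print(nm,len(q));return
    (c,s,a)=cv2.minAreaRect(q[:,:2].astype(np.float32)*1000)
    w,v=np.linalg.eigh(np.cov(q[:,:2].T))
    print(nm,len(q),'med',np.median(q,0).round(3),'rect',np.round(c,1),np.round(s,1),'ax',v[:,1].round(3),np.degrees(np.arctan2(v[1,1],v[0,1])).round(1))
for nm,D in(('top',T),('scene',S)):
    P=D['P'];hsv=cv2.cvtColor(D['img'],cv2.COLOR_RGB2HSV)
    x,y,z=P[...,0],P[...,1],P[...,2]; H,Sa,V=[hsv[...,i] for i in range(3)]
    n=(abs(x-.52)<.13)&(abs(y+.233)<.08)
    g=(H>45)&(H<85)&(Sa>100)
    rep(nm+' pad',P,n&(z>.27)&(z<.3)&(Sa<60)&(V>80))
    rep(nm+' cupfront',P,n&g&(x>.53)&(z>.195)&(z<.22))
    rep(nm+' cuprear',P,n&g&(x<.51)&(z>.195)&(z<.22))
    rep(nm+' red',P,n&((H<8)|(H>172))&(Sa>150)&(z>.125)&(z<.17)&(x>.48))
    rep(nm+' yel',P,n&(H>20)&(H<35)&(Sa>150)&(z>.14)&(z<.17))
    rep(nm+' disc',P,n&(z>.124)&(z<.137)&(Sa<60)&(V>70))
    rep(nm+' cover',P,n&(z>.11)&(z<.123)&(V<60))
    rep(nm+' oil',P,(x>.4)&(x<.62)&(y<-.28)&(y>-.45)&(z>.09)&(z<.27)&(H>20)&(H<35)&(Sa>120))
    rep(nm+' tub',P,(abs(x-.444)<.06)&(abs(y-.17)<.06)&(z>.075)&(z<.1))
    rep(nm+' rail',P,(z>.165)&(z<.18)&(abs(x-.53)<.12)&(abs(y-.21)<.06))
    rep(nm+' small',P,(x>.5)&(x<.72)&(y<-.3)&(y>-.5)&g&(z>.02))
    rep(nm+' bigtop',P,(x>.2)&(x<.5)&(y<-.4)&(y>-.75)&(z>.14)&(z<.22))
```

```text
top pad 207 med [ 0.525 -0.242  0.281] rect [ 527.3 -241.1] [71.2 29.3] ax [-0.984 -0.176] -169.9
top cupfront 126 med [ 0.604 -0.226  0.206] rect [ 605.8 -227.9] [22.9 77.7] ax [-0.182  0.983] 100.5
top cuprear 162 med [ 0.443 -0.254  0.206] rect [ 445.6 -254.9] [24.9 77.4] ax [-0.15   0.989] 98.6
top red 20 med [ 0.55  -0.276  0.156] rect [ 565.6 -244.9] [83.8 18.7] ax [0.379 0.926] 67.7
top yel 47 med [ 0.517 -0.227  0.154] rect [ 517.2 -228. ] [15.7 30.6] ax [-0.613  0.79 ] 127.8
top disc 136 med [ 0.522 -0.241  0.129] rect [ 524.7 -246. ] [81.7 67.2] ax [0.369 0.929] 68.3
top cover 1018 med [ 0.494 -0.249  0.117] rect [ 515.4 -231.2] [258.1 154.8] ax [-1.     0.012] 179.3
top oil 434 med [ 0.492 -0.393  0.163] rect [ 526.9 -370.3] [165.3  75.5] ax [0.636 0.772] 50.5
top tub 305 med [0.446 0.158 0.087] rect [445.6 158.8] [63.6 64.9] ax [-0.872 -0.489] -150.7
top rail 508 med [0.529 0.21  0.172] rect [529.7 209.6] [ 25.9 249.7] ax [-0.959  0.282] 163.6
top small 121 med [ 0.66  -0.4    0.062] rect [ 654.7 -448.4] [133.   54.7] ax [0.527 0.85 ] 58.2
top bigtop 417 med [ 0.393 -0.54
[... 477 characters left out ...]
 122.5
scene disc 13 med [ 0.53  -0.211  0.129] rect [ 534.4 -218.9] [14.7 37.3] ax [-0.472  0.881] 118.2
scene cover 665 med [ 0.553 -0.208  0.117] rect [ 529.9 -232.7] [237.3 135.6] ax [-0.997  0.078] 175.5
scene oil 398 med [ 0.516 -0.386  0.158] rect [ 510.6 -353.5] [ 79.2 143.1] ax [-0.603  0.798] 127.1
scene tub 145 med [0.456 0.181 0.086] rect [450.2 159.5] [67.  56.9] ax [0.339 0.941] 70.2
scene rail 707 med [0.536 0.216 0.172] rect [529.4 214. ] [ 25.  252.6] ax [-0.961  0.277] 163.9
scene small 215 med [ 0.681 -0.393  0.052] rect [ 614. -407.] [136.5 141.8] ax [-0.773 -0.635] -140.6
scene bigtop 162 med [ 0.387 -0.546  0.186] rect [ 387.8 -568.2] [369.5  45.2] ax [0.255 0.967] 75.3
```

Request:
drive_tool --series '[[[0,0,-0.05],0,0.0854],[[0,0,-0.1],0,0.0854],[[0,0,-0.15],0,0.0854],[[0,0,-0.15],0,0.0854]]' --newtons 30

```text
time_s: 0.5
position: [0.1409, -0.5325, 0.388]
tool_rot: [[0.967, 0.256, 0.001], [0.256, -0.967, -0.012], [-0.003, 0.012, -1.0]]
ft_force: [0.8, -0.3, -0.0]
grip_width: 0.0853
gripper_force: 0.0
```

Request:
drive_tool --series '[[[0.045,-0.018,0],1,0.0854],[[0.09,-0.037,0],2,0.0854],[[0.134,-0.055,0],3,0.0854],[[0.179,-0.073,0],4,0.0854],[[0.224,-0.091,0],5,0.0854],[[0.269,-0.11,0],5.2,0.0854],[[0.314,-0.128,0],5.2,0.0854],[[0.358,-0.146,0],5.2,0.0854],[[0.403,-0.165,0],5.2,0.0854],[[0.448,-0.183,0],5.2,0.0854],[[0.448,-0.183,0.02],5.2,0.0854],[[0.448,-0.183,0.02],5.2,0.0854],[[0.448,-0.183,0.02],5.2,0.0854]]'

```text
time_s: 1.8
position: [0.5266, -0.2404, 0.3612]
tool_rot: [[0.986, 0.167, -0.001], [0.167, -0.986, 0.001], [-0.001, -0.001, -1.0]]
ft_force: [0.7, -0.9, 0.2]
grip_width: 0.0852
gripper_force: 0.0
```

Run:
```python
from h import *
d=shot('wrist'); save('w1',d['img']); P=xyz(d); np.savez('/tmp/w1',P=P,img=d['img'])
hsv=cv2.cvtColor(d['img'],cv2.COLOR_RGB2HSV); x,y,z=P[...,0],P[...,1],P[...,2]
o=env.observe();print(o['position'],o['q'])
q=P[(z>.265)&(z<.295)&(abs(x-.527)<.08)&(abs(y+.24)<.06)]
print(len(q),np.median(q,0),cv2.minAreaRect(q[:,:2].astype(np.float32)*1000))
```

```text
[ 0.52653271 -0.24073434  0.361888  ] [-3.62766557e+01  2.20153739e+01  5.29770726e+01 -7.20590543e-03
  1.04991465e+02  4.41581542e+01]
4485 [ 0.53321647 -0.2405976   0.28209443] ((526.2816162109375, -241.07943725585938), (116.11100006103516, 30.040279388427734), 9.34858226776123)
```

View pics/w1.png

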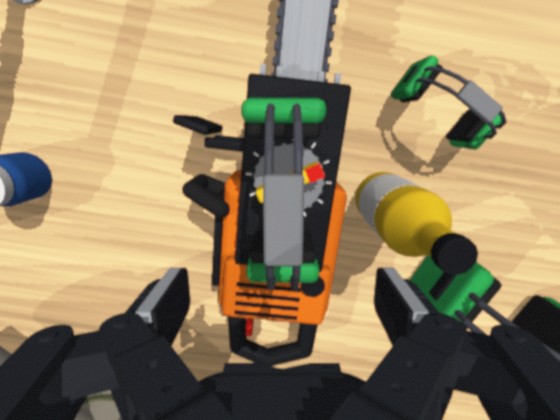

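The wrist view shows the pad (283,220) centred and parallel between the open fingers, with the oil bottle at (410,220) clear of them. Next: descend, pinch, lift.

Request:
drive_tool --series '[[[0.001,0,0.04],0,0.0854],[[0.001,0,0.08],0,0.0854],[[0.001,0,0.106],0,0.0854],[[0.001,0,0.106],0,0.0854],[[0.001,0,0.106],0,0.02],[[0.001,0,0.106],0,0.02],[[0.001,0,0.106],0,0.02],[[0.001,0,0.106],0,0.02],[[0.001,0,0.106],0,0.02],[[0.001,0,0.106],0,0.02],[[0.001,0,0.106],0,0.02],[[0.001,0,0.106],0,0.02]]' --newtons 50

```text
time_s: 3.05
position: [0.5283, -0.2404, 0.2566]
tool_rot: [[0.986, 0.167, 0.002], [0.167, -0.986, -0.002], [0.002, 0.002, -1.0]]
ft_force: [-0.5, -0.8, 5.6]
grip_width: 0.0291
gripper_force: 50.1
```

Request:
drive_tool --series '[[[0,0,-0.01],0,0.02],[[0,0,-0.03],0,0.02],[[0,0,-0.06],0,0.02],[[0,0,-0.09],0,0.02],[[0,0,-0.12],0,0.02],[[0,0,-0.13],0,0.02],[[0,0,-0.13],0,0.02],[[0,0,-0.13],0,0.02]]'

```text
time_s: 3.85
position: [0.5278, -0.2398, 0.3836]
tool_rot: [[0.986, 0.167, -0.002], [0.167, -0.986, 0.002], [-0.002, -0.002, -1.0]]
ft_force: [-0.3, 0.1, -2.3]
grip_width: 0.0289
gripper_force: 50.1
```

Run:
```python
from h import *
d=shot('scene'); P=xyz(d); hsv=cv2.cvtColor(d['img'],cv2.COLOR_RGB2HSV); x,y,z=P[...,0],P[...,1],P[...,2]
g=(hsv[...,0]>45)&(hsv[...,0]<85)&(hsv[...,1]>100)&(abs(x-.53)<.15)&(abs(y+.24)<.08)
for s in(1,-1):
    q=P[g&((x-.53)*s>0)&(z>.15)]; print(len(q),np.median(q,0).round(3),q[:,2].min(),q[:,2].max())
save('s1',d['img'])
o=env.observe();print(o['position'],o['ft_force'],o['grip_width'],o['q'])
# dial etc. by top camera
t=shot('top');P=xyz(t);np.savez('/tmp/top1',P=P,img=t['img'])
```

```text
512 [ 0.612 -0.207  0.305] 0.25275004254391237 0.3777462190007591
199 [ 0.448 -0.219  0.323] 0.25060751874180354 0.33902283764784097
[ 0.52779162 -0.23977679  0.38334475] [-0.43692454 -0.10546613 -3.11784188] 0.029134975270996087 [-3.61279278e+01  2.22367735e+01  4.92702612e+01  2.91054643e-03
  1.08703171e+02  4.42423296e+01]
```

Request:
drive_tool --series '[[[0.003,-0.01,0],-2,0.02],[[0.01,-0.03,0],-6,0.02],[[0.02,-0.06,0],-11,0.02],[[0.031,-0.093,0],-16,0.02],[[0.043,-0.127,0],-21,0.02],[[0.054,-0.161,0],-26,0.02],[[0.066,-0.195,0],-31,0.02],[[0.077,-0.229,0],-36,0.02],[[0.089,-0.263,0],-41,0.02],[[0.1,-0.297,0],-46,0.02],[[0.112,-0.331,0],-51,0.02],[[0.123,-0.365,0],-56,0.02],[[0.132,-0.392,0],-60,0.02],[[0.138,-0.409,0],-63,0.02],[[0.14,-0.415,0],-64.2,0.02],[[0.14,-0.415,0],-64.2,0.02],[[0.14,-0.415,0],-64.2,0.02]]'

```text
time_s: 5.65
position: [0.5965, 0.192, 0.3852]
tool_rot: [[0.28, 0.96, -0.0], [0.96, -0.28, -0.0], [-0.0, -0.0, -1.0]]
ft_force: [-0.4, 0.1, -3.5]
grip_width: 0.0289
gripper_force: 50.1
```

Run:
```python
from h import *
s=shot('scene');w=shot('wrist')
save('s2',np.hstack([cv2.resize(s['img'][150:370,220:450],(400,383)),cv2.resize(w['img'],(400,383))]))
o=env.observe();print(o['position'],o['ft_force'],o['tool_rot'].round(3))
for nm,d in(('s',s),('w',w)):
    P=xyz(d);hsv=cv2.cvtColor(d['img'],cv2.COLOR_RGB2HSV);x,y,z=P[...,0],P[...,1],P[...,2]
    m=(z>.168)&(z<.18)&(abs(x-.55)<.16)&(y>.1)&(y<.32)&(hsv[...,1]<60)
    q=P[m]; 
    if len(q)>20:
        v=cv2.fitLine(q[:,:2].astype(np.float32),cv2.DIST_HUBER,0,.01,.01).ravel();print(nm,'rail',len(q),v, 'y at x=.597',v[3]+(.597-v[2])*v[1]/v[0],cv2.minAreaRect(q[:,:2].astype(np.float32)*1000))
    g=(hsv[...,0]>45)&(hsv[...,0]<85)&(hsv[...,1]>100)&(abs(x-.6)<.12)&(y>0)&(y<.4)&(z>.15)
    q=P[g];print(nm,'green',len(q),q.min(0).round(3) if len(q) else '',q.max(0).round(3) if len(q) else '')
```

```text
[0.59653197 0.19167954 0.38548541] [-0.09560442  0.26386839 -2.12987279] [[ 0.28  0.96  0.  ]
 [ 0.96 -0.28 -0.  ]
 [-0.    0.   -1.  ]]
s rail 632 [ 0.96222794 -0.2722451   0.5593366   0.20861317] y at x=.597 0.197957 ((549.27001953125, 210.37408447265625), (26.612464904785156, 335.2441101074219), 74.09476470947266)
s green 1354 [0.554 0.096 0.254] [0.659 0.289 0.398]
w rail 4928 [ 0.9604803  -0.27834812  0.53045624  0.21370901] y at x=.597 0.19442457 ((549.642578125, 207.6161651611328), (27.88775634765625, 339.8057861328125), 73.98141479492188)
w green 4387 [0.54  0.094 0.313] [0.657 0.287 0.528]
```

View pics/s2.png

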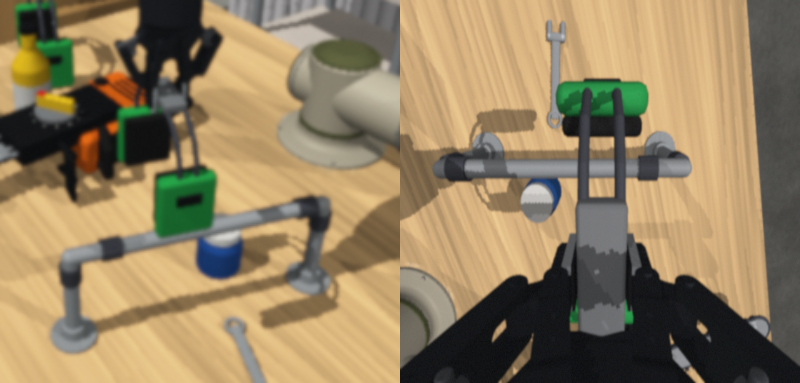

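The muffs are level and square to the rail: the pad at (602,265) in the right half sits over the bar, and the tub and wrench are off to the left. The fingertips reach below the pad and would meet the bar first, so I'll lower in stages and watch the force.

Request:
drive_tool --series '[[[0.002,0,0.02],0,0.02],[[0.002,0,0.05],0,0.02],[[0.002,0,0.08],0,0.02],[[0.002,0,0.11],0,0.02],[[0.002,0,0.14],0,0.02],[[0.002,0,0.17],0,0.02],[[0.002,0,0.19],0,0.02],[[0.002,0,0.2],0,0.02],[[0.002,0,0.206],0,0.02],[[0.002,0,0.206],0,0.02],[[0.002,0,0.206],0,0.02]]'

```text
time_s: 6.85
position: [0.5976, 0.1945, 0.1805]
tool_rot: [[0.279, 0.96, 0.002], [0.96, -0.279, 0.0], [0.001, 0.002, -1.0]]
ft_force: [0.2, -0.4, -3.0]
grip_width: 0.0293
gripper_force: 50.0
```

Request:
drive_tool --series '[[[0,0,0.001],0,0.02],[[0,0,0.002],0,0.02],[[0,0,0.003],0,0.02],[[0,0,0.003],0,0.02]]'

```text
time_s: 7.25
position: [0.5971, 0.1946, 0.1763]
tool_rot: [[0.278, 0.96, -0.0], [0.96, -0.278, 0.0], [0.0, -0.0, -1.0]]
ft_force: [0.4, -0.4, -2.5]
grip_width: 0.0291
gripper_force: 50.1
```

Request:
drive_tool --series '[[[0,0,0.001],0,0.02],[[0,0,0.001],0,0.02]]'

```text
time_s: 7.45
position: [0.5971, 0.1945, 0.1752]
tool_rot: [[0.279, 0.96, -0.0], [0.96, -0.279, -0.0], [-0.0, -0.0, -1.0]]
ft_force: [0.2, 0.7, -2.0]
grip_width: 0.0291
gripper_force: 50.1
```

Request:
drive_tool --series '[[[0,0,0.001],0,0.02],[[0,0,0.001],0,0.02]]'

```text
time_s: 7.65
position: [0.5972, 0.1946, 0.1747]
tool_rot: [[0.278, 0.96, 0.001], [0.96, -0.278, 0.0], [0.0, 0.001, -1.0]]
ft_force: [-0.1, 0.4, 0.9]
grip_width: 0.0294
gripper_force: 51.9
```

Request:
drive_tool --series '[[[0,0,0.001],0,0.02],[[0,0,0.001],0,0.02]]'

```text
time_s: 7.85
position: [0.5973, 0.1946, 0.1746]
tool_rot: [[0.278, 0.96, 0.002], [0.96, -0.278, 0.0], [0.001, 0.002, -1.0]]
ft_force: [-2.6, -0.4, 6.3]
grip_width: 0.0288
gripper_force: 55.4
```

Tips touch the bar at z≈0.175, as expected. I'll back off 1 mm and open; the muffs drop about 10 mm onto the bar.

Request:
drive_tool --series '[[[0,0,-0.002],0,0.02],[[0,0,-0.002],0,0.02],[[0,0,-0.002],0,0.031],[[0,0,-0.002],0,0.033],[[0,0,-0.002],0,0.036],[[0,0,-0.002],0,0.04],[[0,0,-0.002],0,0.05],[[0,0,-0.002],0,0.06],[[0,0,-0.002],0,0.06],[[0,0,-0.002],0,0.06],[[0,0,-0.002],0,0.06]]' --newtons 20

```text
time_s: 8.95
position: [0.5972, 0.1946, 0.1753]
tool_rot: [[0.279, 0.96, -0.0], [0.96, -0.279, 0.0], [0.0, -0.0, -1.0]]
ft_force: [-0.0, -0.3, -0.1]
grip_width: 0.06
gripper_force: 0.0
```

Request:
drive_tool --series '[[[0,0,-0.02],0,0.07],[[0,0,-0.05],0,0.07],[[0,0,-0.09],0,0.07],[[0,0,-0.13],0,0.07],[[0,0,-0.17],0,0.07],[[0,0,-0.17],0,0.07]]'

```text
time_s: 9.55
position: [0.598, 0.1947, 0.3514]
tool_rot: [[0.278, 0.96, 0.011], [0.96, -0.278, 0.001], [0.004, 0.01, -1.0]]
ft_force: [0.2, 0.2, -1.0]
grip_width: 0.0705
gripper_force: 0.0
```

Run:
```python
from h import *
s=shot('scene');w=shot('wrist');t=shot('top')
np.savez('/tmp/top2',P=xyz(t),img=t['img'])
save('s3',np.hstack([cv2.resize(s['img'][190:370,230:430],(400,360)),cv2.resize(t['img'][170:240,270:350],(400,350)).copy() if 0 else cv2.copyMakeBorder(cv2.resize(t['img'][170:240,270:350],(400,350)),0,10,0,0,cv2.BORDER_CONSTANT)]))
for nm,d in(('s',s),('w',w)):
    P=xyz(d);hsv=cv2.cvtColor(d['img'],cv2.COLOR_RGB2HSV);x,y,z=P[...,0],P[...,1],P[...,2]
    q=P[(abs(x-.597)<.05)&(abs(y-.194)<.06)&(z>.18)&(z<.22)];
    if len(q): print(nm,'pad',len(q),np.median(q,0).round(3),cv2.minAreaRect(q[:,:2].astype(np.float32)*1000),np.percentile(q[:,2],[5,95]).round(3))
    g=(hsv[...,0]>45)&(hsv[...,0]<85)&(hsv[...,1]>100)&(abs(x-.6)<.12)&(y>0)&(y<.4)
    for a in(g&(y>.2),g&(y<=.2)):
        q=P[a]
        if len(q): print(nm,'green',len(q),q.min(0).round(3),q.max(0).round(3),np.median(q,0).round(3))
P=xyz(t);hsv=cv2.cvtColor(t['img'],cv2.COLOR_RGB2HSV);x,y,z=P[...,0],P[...,1],P[...,2];H,Sa,V=[hsv[...,i] for i in range(3)]
n=(abs(x-.53)<.07)&(abs(y+.245)<.07)&(z>.12)&(z<.2)
def rep(nm,m):
    q=P[m]; print(nm,len(q),np.median(q,0).round(3),cv2.minAreaRect(q[:,:2].astype(np.float32)*1000),q.mean(0).round(4))
rep('bar',n&(z>.145)&(z<.17)); rep('red',n&((H<8)|(H>172))&(Sa>150)&(z>.14)); rep('yel',n&(H>20)&(H<35)&(Sa>150)&(z>.14)); rep('disc',n&(z>.124)&(z<.16))
n=(abs(x-.5)<.15)&(y<-.29)&(y>-.5)
rep('oiltop',n&(z>.225)&(z<.26)); rep('oil',n&(z>.13)&(z<.26)&(H>20)&(H<35)&(Sa>120))
```

```text
s pad 273 [0.6   0.198 0.188] ((598.1486206054688, 194.92843627929688), (74.39369201660156, 30.379575729370117), 73.3401870727539) [0.183 0.19 ]
s green 815 [ 0.511  0.201 -0.003] [0.659 0.292 0.129] [0.628 0.278 0.087]
s green 106 [0.567 0.099 0.04 ] [0.663 0.189 0.177] [0.597 0.114 0.112]
w pad 2197 [0.597 0.196 0.189] ((596.7745971679688, 193.6014862060547), (88.37713623046875, 29.707347869873047), 74.3163070678711) [0.185 0.19 ]
w green 1172 [0.54  0.2   0.091] [0.657 0.29  0.491] [0.618 0.271 0.114]
w green 744 [0.538 0.098 0.097] [0.663 0.199 0.435] [0.575 0.118 0.115]
bar 128 [ 0.53  -0.248  0.155] ((531.6619262695312, -248.6314239501953), (17.071325302124023, 80.47964477539062), 33.17584991455078) [ 0.5307 -0.2482  0.155 ]
red 23 [ 0.549 -0.275  0.155] ((548.2861328125, -274.0287780761719), (15.173625946044922, 17.620363235473633), 22.55778694152832) [ 0.549  -0.2745  0.1559]
yel 92 [ 0.524 -0.24   0.156] ((525.6166381835938, -240.73892211914062), (15.202311515808105, 60.63237380981445), 33.617164611816406) [ 0.5249 -0.2403  0.155 ]
disc 512 [ 0.529 -0.248  0.13 ] ((529.7500610351562, -247.7709197998047), (140.2094268798828, 116.85086059570312), 4.617043972015381) [ 0.5292 -0.2486  0.135 ]
oiltop 119 [ 0.505 -0.406  0.24 ] ((506.19757080078125, -405.9660949707031), (36.53660202026367, 34.62914276123047), 0.2529636025428772) [ 0.5055 -0.4062  0.2393]
oil 414 [ 0.492 -0.394  0.164] ((503.27099609375, -403.8070068359375), (81.68182373046875, 77.01372528076172), 52.13459777832031) [ 0.4964 -0.3977  0.1675]
```

View pics/s3.png

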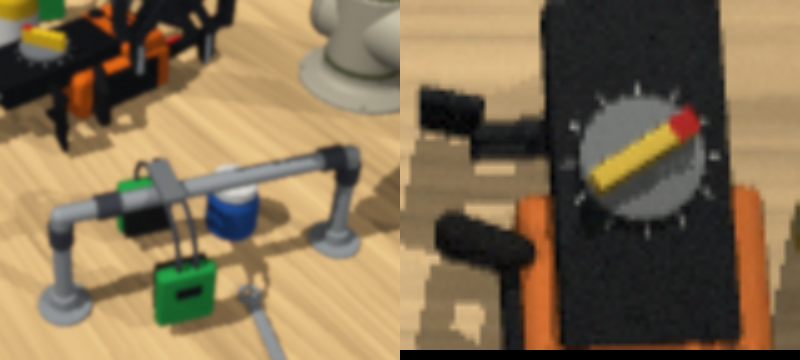

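The muffs hang level astride the rail (left, pad ≈(172,185), one cup each side, clear of tub and wrench). The dial is now in view on the right, with red at (684,122) and the other end at (597,182). The bar's world angle is about -57°. Moving over the dial.

Request:
drive_tool --series '[[[-0.02,0.003,-0.01],-3,0.06],[[-0.06,0.008,-0.01],-8,0.06],[[-0.1,0.013,-0.01],-13,0.06],[[-0.14,0.019,-0.01],-18,0.06],[[-0.18,0.024,-0.01],-23,0.06],[[-0.22,0.029,-0.01],-28,0.06],[[-0.26,0.034,-0.01],-33,0.06],[[-0.3,0.04,-0.01],-38,0.06],[[-0.34,0.045,-0.01],-43,0.06],[[-0.38,0.05,-0.01],-47,0.06],[[-0.42,0.056,-0.01],-49.4,0.06],[[-0.444,0.059,0.02],-49.4,0.06],[[-0.444,0.059,0.06],-49.4,0.06],[[-0.444,0.059,0.08],-49.4,0.06],[[-0.444,0.059,0.08],-49.4,0.06],[[-0.444,0.059,0.08],-49.4,0.06]]'

```text
time_s: 11.3
position: [0.5302, -0.2482, 0.2653]
tool_rot: [[-0.548, 0.836, -0.001], [0.836, 0.548, 0.0], [0.001, -0.0, -1.0]]
ft_force: [-1.2, 0.7, 1.0]
grip_width: 0.0599
gripper_force: 0.0
```

Run:
```python
from h import *
w=shot('wrist'); save('w4',w['img'])
o=env.observe();print(o['position'],o['tool_rot'].round(3),o['q'].round(1))
P=xyz(w);hsv=cv2.cvtColor(w['img'],cv2.COLOR_RGB2HSV);x,y,z=P[...,0],P[...,1],P[...,2];H,Sa,V=[hsv[...,i] for i in range(3)]
n=(abs(x-.53)<.06)&(abs(y+.248)<.06)
def rep(nm,m):
    q=P[m]; print(nm,len(q),np.median(q,0).round(4),cv2.minAreaRect(q[:,:2].astype(np.float32)*1000) if len(q) else '')
rep('bar',n&(z>.15)&(z<.162)&(Sa>120)); rep('red',n&((H<8)|(H>172))&(Sa>150)&(z>.15)&(z<.162)); rep('disc',n&(z>.125)&(z<.134))
```

```text
[ 0.53047368 -0.24834056  0.26621898] [[-0.548  0.836  0.001]
 [ 0.836  0.548 -0.001]
 [-0.001  0.    -1.   ]] [-36.7  24.3  64.6   0.   91.1 -69.9]
bar 1754 [ 0.5314 -0.2459  0.1564] ((532.58154296875, -247.3843994140625), (15.643407821655273, 79.30692291259766), 33.03030776977539)
red 361 [ 0.5495 -0.2732  0.157 ] ((549.434814453125, -273.2716369628906), (15.646164894104004, 17.553203582763672), 32.88758850097656)
disc 4807 [ 0.5307 -0.2455  0.1294] ((532.3025512695312, -247.0013427734375), (84.86541748046875, 84.38692474365234), 33.39564895629883)
```

View pics/w4.png

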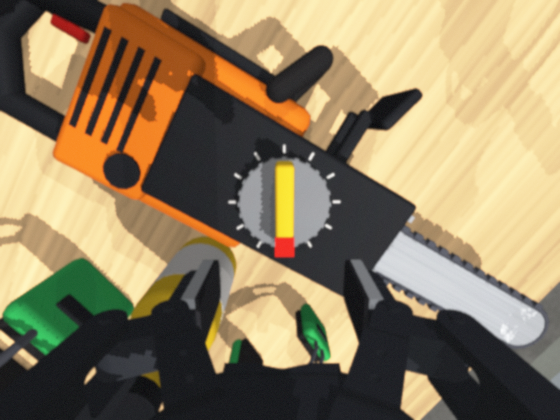

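The wrist view shows the yellow bar (285,205) lined up with the finger gap, red end at (285,246), finger paths clear. Now descend and pinch.

Request:
drive_tool --series '[[[0,0.001,0.04],0,0.06],[[0,0.001,0.08],0,0.06],[[0,0.001,0.11],0,0.06],[[0,0.001,0.13],0,0.06],[[0,0.001,0.13],0,0.06],[[0,0.001,0.13],0,0.01],[[0,0.001,0.13],0,0.01],[[0,0.001,0.13],0,0.01],[[0,0.001,0.13],0,0.01],[[0,0.001,0.13],0,0.01],[[0,0.001,0.13],0,0.01],[[0,0.001,0.13],0,0.01]]' --newtons 40

```text
time_s: 12.55
position: [0.5322, -0.2477, 0.1371]
tool_rot: [[-0.548, 0.836, 0.004], [0.836, 0.548, -0.001], [-0.003, 0.002, -1.0]]
ft_force: [4.2, 4.2, 6.4]
grip_width: 0.0147
gripper_force: 42.7
```

Request:
drive_tool --series '[[[0,0,0],4,0.01],[[0,0,0],10,0.01],[[0,0,0],17,0.01],[[0,0,0],24,0.01],[[0,0,0],31,0.01],[[0,0,0],38,0.01],[[0,0,0],45,0.01],[[0,0,0],52,0.01],[[0,0,0],59,0.01],[[0,0,0],66,0.01],[[0,0,0],73,0.01],[[0,0,0],80,0.01],[[0,0,0],87,0.01],[[0,0,0],94,0.01],[[0,0,0],101,0.01],[[0,0,0],108,0.01],[[0,0,0],114,0.01],[[0,0,0],118,0.01],[[0,0,0],120,0.01],[[0,0,0],120,0.01]]'

```text
time_s: 14.55
position: [0.5326, -0.2478, 0.1371]
tool_rot: [[0.998, 0.055, 0.005], [0.055, -0.998, -0.001], [0.005, 0.002, -1.0]]
ft_force: [5.5, 2.2, 4.3]
grip_width: 0.0149
gripper_force: 42.6
```

Request:
drive_tool --series '[[[0,0,0],0,0.01],[[0,0,0],0,0.01]]'

```text
time_s: 14.75
position: [0.5326, -0.2478, 0.1371]
tool_rot: [[0.998, 0.057, 0.005], [0.057, -0.998, -0.001], [0.005, 0.002, -1.0]]
ft_force: [5.7, 1.9, 7.0]
grip_width: 0.0153
gripper_force: 42.6
```

Run:
```python
from h import *
w=shot('wrist');s=shot('scene')
for nm,d in(('w',w),('s',s)):
    P=xyz(d);hsv=cv2.cvtColor(d['img'],cv2.COLOR_RGB2HSV);x,y,z=P[...,0],P[...,1],P[...,2];H,Sa,V=[hsv[...,i] for i in range(3)]
    n=(abs(x-.532)<.06)&(abs(y+.248)<.06)&(z>.135)&(z<.165)
    for k,m in(('red',((H<8)|(H>172))&(Sa>150)),('yel',(H>20)&(H<35)&(Sa>150))):
        q=P[n&m]
        if len(q): a=q.mean(0);print(nm,k,len(q),a.round(4),'ang',np.degrees(np.arctan2(a[1]+.2475,a[0]-.532)).round(1))
```

```text
w red 1132 [ 0.5024 -0.2492  0.157 ] ang -176.6
w yel 4896 [ 0.5455 -0.2467  0.1555] ang 3.3
s red 1 [ 0.4958 -0.2526  0.1545] ang -172.0
s yel 91 [ 0.5454 -0.2411  0.148 ] ang 25.6
```

The red end is now at -176.6°, exactly 120° clockwise of -56.8°. Release and rise.

Request:
drive_tool --series '[[[0,0,0],0,0.02],[[0,0,0],0,0.04],[[0,0,0],0,0.05],[[0,0,0],0,0.05],[[0,0,0],0,0.05],[[0,0,-0.03],0,0.05],[[0,0,-0.07],0,0.05],[[0,0,-0.12],0,0.05],[[0,0,-0.17],0,0.05],[[0,0,-0.2],0,0.05],[[0,0,-0.2],0,0.05],[[0,0,-0.2],0,0.05],[[0,0,-0.2],0,0.05]]'

```text
time_s: 16.15
position: [0.5307, -0.2476, 0.3336]
tool_rot: [[0.998, 0.056, -0.003], [0.056, -0.998, 0.002], [-0.002, -0.002, -1.0]]
ft_force: [-0.2, 0.5, 0.2]
grip_width: 0.0497
gripper_force: 0.0
```

Run:
```python
from h import *
w=shot('wrist');s=shot('scene')
save('f',np.hstack([cv2.resize(s['img'][130:370,190:430],(400,400)),cv2.resize(w['img'],(400,400))]))
P=xyz(w);hsv=cv2.cvtColor(w['img'],cv2.COLOR_RGB2HSV);x,y,z=P[...,0],P[...,1],P[...,2];H,Sa,V=[hsv[...,i] for i in range(3)]
n=(abs(x-.532)<.06)&(abs(y+.248)<.06)&(z>.145)&(z<.165)&(Sa>120)
q=P[n];r=P[n&((H<8)|(H>172))];(c,sz,a)=cv2.minAreaRect(q[:,:2].astype(np.float32)*1000)
print(c,sz,a,r.mean(0).round(4),np.degrees(np.arctan2(r[:,1].mean()*1000-c[1],r[:,0].mean()*1000-c[0])))
P=xyz(s);x,y,z=P[...,0],P[...,1],P[...,2]
q=P[(abs(x-.597)<.05)&(abs(y-.194)<.06)&(z>.18)&(z<.22)];print(len(q),np.median(q,0),cv2.minAreaRect(q[:,:2].astype(np.float32)*1000))
o=env.observe();print(o['position'],o['time_s'])
```

```text
(532.7754516601562, -247.3402557373047) (79.40815734863281, 15.031841278076172) 3.08223819732666 [ 0.5016 -0.249   0.1571] -176.95835869405687
277 [0.59962334 0.19783225 0.18815293] ((597.3329467773438, 192.42758178710938), (80.99734497070312, 30.15439224243164), 73.46620178222656)
[ 0.5307764  -0.24764923  0.33383827] 16.25
```

View pics/f.png

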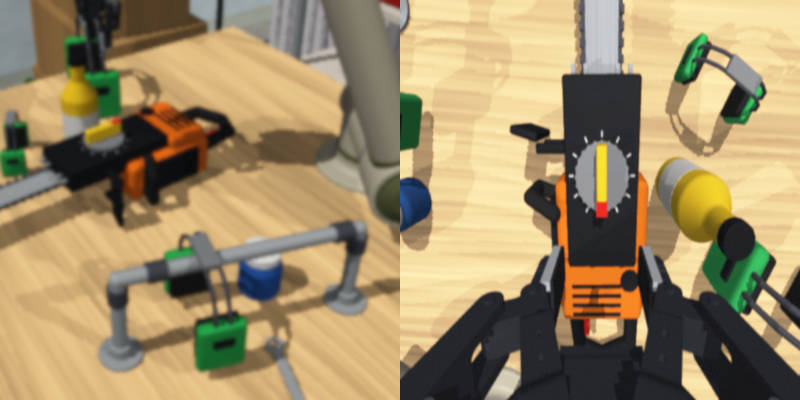

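The dial rests at -176.9° with its red end at (601,210) on a tick, exactly 120° from the start. The muffs hang level on the rail at (205,250), and nothing else has moved. Handing in.

```bash
python3 -c "
from rig import env
print(env.close_job())"
```

```text
the job is handed in; nothing more can be done
None
```

The ear muffs hang level astride the rail, clear of the tub and wrench. The tension dial was turned 120° clockwise (four clicks) and rests in its click. I handed the job in at about 16 s with the gripper clear; no verdict was returned.

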